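# Pin the lever and offer it up to the vice

### The job

Take the headed pivot pin out of the rack and push it down through the hub of the lever that lies on the wooden block, until its head sits on the hub, and let go of it. Then pick the lever up by its arm at the balance point and hold it level just above the open bench vice, with the pin hanging well down between the jaws and clear of both, so that I can wind the vice shut on the pin. Finish while still holding it there; do not rest it on the vice, do not shift the jaws, and leave everything else where it is.

Things in the scene. Friction and masses are not known exactly. Their poses are not given: they have to be found in the camera images.
- lever: Loose steel lever, 0.65 kg, lying flat on the wooden block: a round hub, 44 mm diameter, 32 mm high, with a vertical 15 mm through bore; a straight arm 18 mm wide, 14 mm thick; at the far end a small eye, 28 mm diameter, its centre 190 mm from the bore. Hub, arm and eye share one flat underside. Origin: bore axis at the underside; x along the arm to the eye, z up through the hub.
- bore_top (a point): Mouth of the lever's bore: centre of the hub's upper face, 32 mm above the underside.
- balance (a point): Balance point of the lever with the pin in it: on the arm's centre line, 52 mm from the bore axis towards the eye (30 mm from the hub's wall), 7 mm above the underside (half the arm's thickness).
- pin: Loose steel pivot pin, 0.09 kg, hanging upright in any one of the rack's three holes: plain flat round head 22 mm diameter, 12 mm high; straight shank 12 mm diameter, 74 mm long, chamfered 4 mm at its end. Origin: on the axis at the underside of the head; z up through the head. Once home the head sits on the hub and 42 mm of shank stand out below the lever.
- pin_tip (a point): Lower end of the pin's shank, 74 mm below its origin.
- block: Pale hardwood block, fixed to the bench, 170 x 90 x 50 mm (x, y, z), origin at the centre of its underside. The lever lies on its top, arm roughly along the block's +x; a 30 mm hole right through the block lies under the lever's bore, so that the pin can pass.
- rack: Low grey folded-steel rack, fixed: a plate 175 x 50 mm with its top 95 mm above the bench and three 15 mm holes in a row along its x, at x = -55, 0 and +55 mm. Origin on the bench under the middle hole.
- vise: Bench vice with 100 mm jaws, fixed on the bench. Origin on the bench, on the axis of its round base; x points from the fixed jaw to the moving jaw (its front, with screw and bar, away from the robot), y along the jaws, z up. The jaws' tops, 151 mm above the bench, are its highest parts.
- fixed_face (a point): Fixed jaw: middle of the upper edge of its gripping face, 150 mm above the bench; axes as the vice's, x points into the gap.
- moving_face (a point): Moving jaw: middle of the upper edge of its gripping face, 150 mm above the bench; axes as the vice's, -x points into the gap.
- vise_jaw (a joint): Opening of the vice in m between the two gripping faces, 0.042 to 0.062 at the start. Very stiff: it does not move unless pushed with more than 150 N.
- drift: Bystander in the rack: dark steel drift punch, a thick 19 mm body 40 mm high above the plate, tapered below. Origin at the underside of the body.
- eyebolt: Bystander in the rack: eye bolt, an upright ring 39 mm high above a 24 mm collar. Origin at the underside of the collar.
- hammer: Bystander: ball-peen hammer with a wooden handle, 260 mm, lying on the bench left of the block.
- disc: Bystander: 115 mm flap grinding disc lying on the bench, 16 mm high.
- tin: Bystander: low metal tin, 70 mm diameter, 60 mm high.
- sprayer: Bystander: upright spray bottle, 68 mm diameter, 227 mm high, left of the block.
- file: Bystander: flat file with a wooden handle, 280 mm, lying on the bench right of the vice.
There are look-alikes about, which are no part of the job. Leave any red look-alike of the lever alone.

How it is judged:
On the way, in this order (a step that is already met when the one before it is completed fails the run):
1. the pin is home in the hub: its head sits on the hub, let go, the lever still on the block (distance between pin and bore_top below 0.004 m and angle between pin's own z axis and vertical below 0.1 rad and contact force between the fingers and pin below 0.1 N and height (world z) of lever below 0.056 m and contact force between lever and block above 0.5 N), for 0.2 s.
2. the lever is lifted off the block by the arm at its balance point, with the pin in it (height (world z) of lever above 0.09 m and distance between pin and bore_top below 0.006 m and x of the grasp point in the frame of balance between -0.015 and 0.015 m and contact force between the fingers and lever above 2 N), for 0.1 s.
At the end, for the whole second after the job is handed in: Gripper holds the lever within 15 mm of its balance point, still, level to 0.06 rad; pin home (5 mm); pin tip 10 to 40 mm below the jaw tops, its axis 7.5 mm or more from both gripping faces and within 45 mm of mid-jaw; neither lever nor pin touches the vice (angle between lever's own z axis and vertical below 0.06 rad and distance between pin and bore_top below 0.005 m and x of pin_tip in the frame of fixed_face above 0.0075 m and x of pin_tip in the frame of moving_face below -0.0075 m and y of pin_tip in the frame of fixed_face between -0.045 and 0.045 m and z of pin_tip in the frame of fixed_face between -0.04 and -0.01 m and contact force between lever and vise below 0.1 N and contact force between pin and vise below 0.2 N and contact force between the fingers and lever above 2 N and x of the grasp point in the frame of balance between -0.015 and 0.015 m and linear speed of lever below 0.02 m/s); the arm keeps its last pose, push and grip.
It fails at once if a jaw of the vice is shifted by more than 3 mm (distance of moving_face from where it was at the start of the episode above 0.003 m).
It fails at once if a bystander is shifted by more than 30 mm (distance of any of drift, eyebolt, hammer, disc, tin, sprayer, file from where it was at the start of the episode above 0.03 m).
It also fails if it takes over 72 s, if anything falls off the work surface, if the arm or the gripper's body presses on something with over 40 N, if the wrist force passes 120 N, or if a joint passes its speed limit or range.

### The arm

A 6-joint arm with a two-finger parallel gripper is mounted at the origin on the work surface. World frame = base frame: x ahead of the robot, y to its left, z up, the work surface at z = 0. Lengths are in m, angles in rad, forces in N, time in s.
With the tool pointing down it reaches from about 0.25 to 0.8 m from the base axis. Payload 3.9 kg.
Tool frame: the origin (TCP) lies at the very end of the fingers, on their centre line; the grasp point (between the pads) lies robot.grip_point_offset behind it (robot.grip_point_offset is the distance from the TCP to the grasp point, in m); z points along the fingers, y is the line along which they close (so a half turn about z gives the same grasp; the last joint's range is limited). The gripper opens to 85 mm and grips with 20 to 120 N. Pads are 22 mm wide; open, the fingers measure 114 mm over their backs; the gripper's body (76 mm by 85 mm) begins 54 mm behind the grasp point. The pads swing forward as they close: fully open they stand 13 mm farther back than shut.
Start: joints at [1.327, 0.26, -0.138, 1.173, 0, 1.571], TCP at [0.127, 0.509, 0.231] pointing down, gripper open.
Joint ranges: [-2.78, 2.78], [-0.83, 1.72], [-1.28, 1.37], [-1.9, 2.12], [-1.57, 1.48], [-3.14, 3.14]. Speed limits (rad/s): [2.57, 2.57, 3.14, 3.14, 3.14, 3.14].

### API

Orientations are given as a 3x3 rotation matrix whose columns are the frame's x, y, z axes.
In Python, from bench import status, viewer, close_job, robot gives the robot as it stands.
- The arm moves only by the tool drive_tool, never from a script. Its argument "increments" is text: rows parted by semicolons, each of 4 numbers parted by spaces: the shift along the tool's x, y, z in cm, then the turn about the tool's z in degrees. A call has exactly 10 rows; each row shifts and turns the commanded pose from where the row before left it, along the tool's axes as they then stand; what a row does not reach is not made up. A row lasts 1/10 s, in which the tool goes at most 50 mm and 8.59 degrees, less where a joint would pass 70% of its speed; a pose out of reach is approached as far as the arm can. A call is refused whole if a number of a shift passes 5 or a number of a turn 8.59, either way. A call with a gripper value outside its range is refused whole. "claw" is the opening, from 0 (shut) to 1 (fully open), set as the call begins (left out, the last holds). The fingers move at their own pace and stop on an object; the grip force is fixed at half the most. Time passes only in rows, so rows that do not move let the fingers close, or fill a call up. It gives the time, the measured TCP pose, the force, the opening and the grip force at its end, in the units of the state.
- status.get_state(): the state, without advancing time (a new reading comes with each control period).
- viewer.capture(name): name is "scene" or "top"; returns a dict with "frame" (400x640x3 uint8, red, green, blue), "fx", "fy", "cx", "cy" (pixels), "k1" (the pictures are not rectified: a ray, as slopes to the right and down, at radius r is drawn at 1 + k1 r^2 times it, then the intrinsics apply), "camera_from_world" (4x4, takes a point from world to camera coordinates). Camera axes: x right, y down, z forward; pixel columns grow to the right and rows downward; lengths in m; the calibration is good to about 2 mm. A picture is of the moment at which its call begins. There is no depth.
- close_job(): hands the job in; it is judged then, once.
The state is a dict: "clock": time; "qpos": joint angles; "qvel": joint speeds; "joint_efforts": joint torques, N m; "tool_pos": TCP position; "eef_rot": TCP orientation; "wrist_force": force on the tool from outside, world axes, zero at the start; "moment": the same for the moment, N m; "opening": opening from 0.0 (shut) to 1.0 (fully open); "finger_force": force on a finger pad.
Only numpy, scipy, OpenCV 4.12 (cv2) and the standard library are available. Lean on these libraries where they do the work, as an engineer would, in place of code of your own. Each camera call takes 0.05 s, during which the arm holds its last target. There are 200 camera calls.

## Working session

There is one attempt and no reset: what is moved stays moved. The work goes in short steps, Python scripts to look and compute and a tool call to move; the robot and the scene stay as the last step left them, time stands still between calls to the robot, and variables do not carry over. Pictures are saved under pics/ and viewed, at most 10 in all, crops included, and the job is handed in when it is done.

Besides the shell and the picture viewer there is one more tool, called after "Request:" as name(argument=value, ...) on one line, values as JSON. drive_tool: Moves the arm, as the interface text tells. Its arguments: {"type":"object","properties":{"increments":{"type":"string"},"claw":{"type":"number"}},"required":["increments"]}

```bash
ls; mkdir -p pics; cat > h.py <<'E'
import numpy as np, cv2
from bench import status, viewer, close_job, robot
def cap(n,save=None):
    c=viewer.capture(n)
    if save: cv2.imwrite('pics/'+save,cv2.cvtColor(c['frame'],cv2.COLOR_RGB2BGR))
    return c
def ray(c,u,v):
    x=(u-c['cx'])/c['fx'];y=(v-c['cy'])/c['fy'];rd=np.hypot(x,y);r=rd
    for _ in range(30): r=rd/(1+c['k1']*r*r)
    s=r/rd if rd>0 else 1
    T=np.array(c['camera_from_world']);R=T[:3,:3]
    return -R.T@T[:3,3], R.T@np.array([x*s,y*s,1])
def onz(c,u,v,z):
    o,d=ray(c,u,v);return o+d*(z-o[2])/d[2]
def proj(c,p):
    T=np.array(c['camera_from_world']);q=T[:3,:3]@np.array(p)+T[:3,3]
    x,y=q[0]/q[2],q[1]/q[2];f=1+c['k1']*(x*x+y*y)
    return c['fx']*x*f+c['cx'],c['fy']*y*f+c['cy']
E
python3 - <<'E'
from h import *
for n in('scene','top'):
    c=cap(n,n+'0.png');print(n,c['fx'],c['cx'],c['cy'],c['k1'],ray(c,c['cx'],c['cy']))
print(robot, {k:getattr(robot,k) for k in dir(robot) if k[0]!='_'})
s=status.get_state();print(s)
E
```

```text
pics
scene 400.84335337645655 313.06533762493507 204.43270768172638 0.024231333706792816 (array([1.0853191 , 0.11036663, 1.15648971]), array([-0.56263691, -0.04588575, -0.82542971]))
top 403.8089373520308 317.0874630108128 199.24086104041697 -0.026524433640361434 (array([0.13858458, 0.05032229, 1.54677663]), array([ 0.16651849, -0.02376118, -0.985752  ]))
<Robot object at 0x7f283a350050> {'MotionError': <class 'bench.MotionError'>, 'grip_point_offset': 0.0187}
{'clock': 0.1, 'qpos': array([ 1.32702111e+00,  2.60569684e-01, -1.39265550e-01,  1.17271105e+00,
        1.77765218e-05,  1.57077256e+00]), 'qvel': array([0.00142138, 0.00073275, 0.00408171, 0.00042298, 0.00047663,
       0.00074553]), 'joint_efforts': array([-1.05139592e-03, -4.06509304e+01,  2.54527134e+01,  1.00776224e-02,
       -9.20386515e-05, -9.74818818e-06]), 'tool_pos': array([0.12656031, 0.50886661, 0.23056401]), 'eef_rot': array([[-9.70439405e-01,  2.41344499e-01, -4.39634680e-04],
       [ 2.41344899e-01,  9.70437927e-01, -1.69392749e-03],
       [ 1.78180871e-05, -1.74995757e-03, -9.99998469e-01]]), 'wrist_force': array([0.76314911, 0.59336153, 0.35584712]), 'moment': array([-0.01321419, -0.0156698 ,  0.01462405]), 'finger_force': 0.0, 'opening': 0.9970920729642464}
```

View pics/scene0.png

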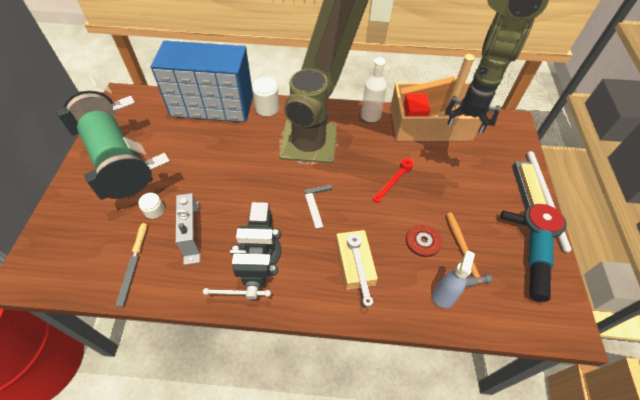

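View pics/top0.png

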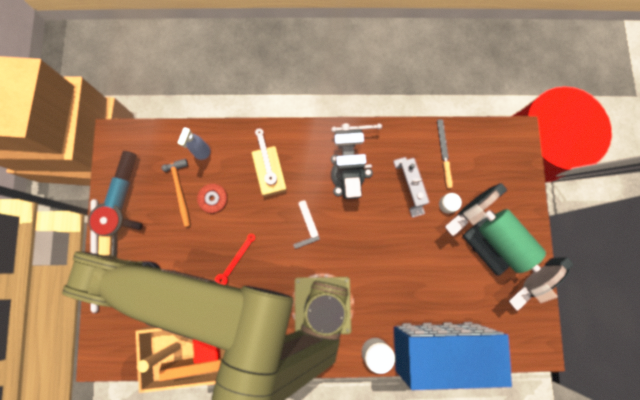

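The scene view shows the lever on its block (hub ≈(355,240), eye ≈(368,301)), the vice (≈(255,245)) and the rack (≈(187,228)). In the top view they are at hub ≈(271,180), vice ≈(350,160) and rack ≈(411,187). Next I'll zoom in.

```bash
python3 - <<'E'
import cv2,numpy as np
s=cv2.imread('pics/scene0.png');t=cv2.imread('pics/top0.png')
f=lambda i,x,y,w,h,k:cv2.resize(i[y:y+h,x:x+w],None,fx=k,fy=k,interpolation=cv2.INTER_CUBIC)
a=np.hstack([f(s,160,185,64,85,5),f(s,330,225,56,85,5)])
a=np.hstack([f(s,160,185,80,100,4.),f(s,325,220,70,100,4),]) 
b=np.hstack([f(t,390,145,50,75,4),f(t,245,120,50,75,4),f(t,325,115,60,75,4)])
a=np.hstack([f(s,160,190,60,80,4),f(s,325,225,60,80,4),f(s,200,195,80,110,80/110*4)])
w=max(a.shape[1],b.shape[1])
p=lambda i:cv2.copyMakeBorder(i,0,0,0,w-i.shape[1],0)
o=np.vstack([p(b),p(a)])[:600];print(o.shape);cv2.imwrite('pics/z1.png',o)
E
```

```text
(600, 713, 3)
```

View pics/z1.png

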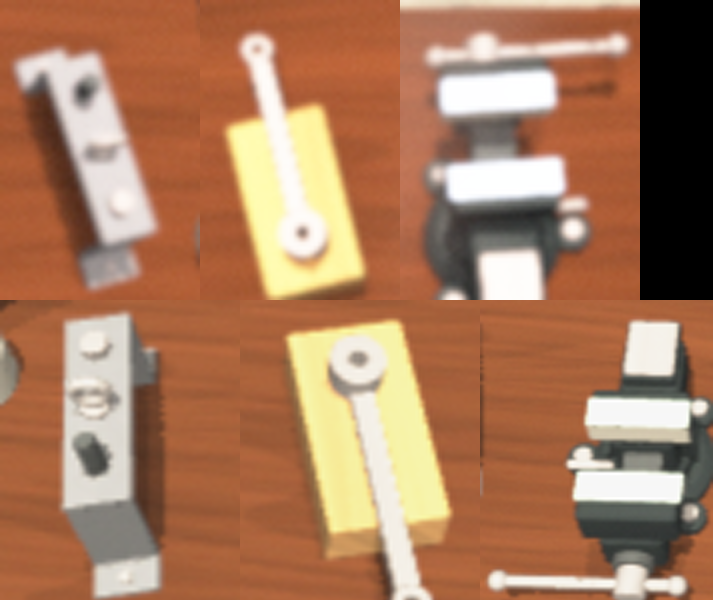

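The pin is in the rack hole nearest the robot (top ≈(420,196), scene ≈(183.5,201)). The drift is in the far hole and the eye bolt in the middle one. I'll measure these with subpixel blobs in both views.

```bash
cat >> h.py <<'E'
def blob(g,u,v,w,thr=None,dark=False,k=8):
    """subpixel centre of blob nearest (u,v) in window +-w"""
    x0,y0=int(u)-w,int(v)-w
    p=cv2.resize(g[y0:y0+2*w+1,x0:x0+2*w+1].astype(np.float32),None,fx=k,fy=k,interpolation=cv2.INTER_CUBIC)
    if thr is None: thr=(p.min()+p.max())/2
    m=((p<thr) if dark else (p>thr)).astype(np.uint8)
    n,l,st,ce=cv2.connectedComponentsWithStats(m)
    ce=(ce+.5)/k-.5+[x0,y0]
    i=1+np.argmin(np.hypot(*(ce[1:]-[u,v]).T)-0.0*st[1:,4])
    return ce[i],st[i,4]/k/k,st[i,2:4]/k,thr
def tri(r):
    A=np.zeros((3,3));b=np.zeros(3)
    for o,d in r:
        d=d/np.linalg.norm(d);M=np.eye(3)-np.outer(d,d);A+=M;b+=M@o
    p=np.linalg.solve(A,b)
    return p,[np.linalg.norm(np.cross(p-o,d/np.linalg.norm(d))) for o,d in r]
E
python3 - <<'E'
from h import *
S=cap('scene');T=cap('top')
gs=S['frame'].min(2);gt=T['frame'].min(2)
print(gt[190:203,412:430]);print(gs[195:209,176:192])
ps={'pin':[(183.5,201.3),(420.2,195.5),.107],'bore':[(354.4,239),(270.4,177.9),.082],'eye':[(367.5,301),(259,131.8),.064]}
for k,(a,b,z) in ps.items():
    if k!='pin':
        ra=blob(gs,*a,3,dark=True);rb=blob(gt,*b,3,dark=True);print(k,ra,rb);a,b=ra[0],rb[0]
    print(k,onz(S,*a,z),onz(T,*b,z),tri([ray(S,*a),ray(T,*b)]))
E
```

```text
[[214 222 225 225 225 225 225 225 224 225 224 219 189 138  86  57  51  52]
 [208 222 225 225 225 225 225 226 225 226 224 222 201 161 102  63  52  51]
 [197 221 225 225 223 224 227 230 233 231 228 224 213 175 119  74  53  53]
 [183 215 224 224 221 222 229 237 240 238 234 228 219 191 140  92  61  54]
 [168 207 222 221 216 218 229 241 244 242 238 231 223 205 161 108  68  55]
 [149 194 217 219 211 210 228 241 244 242 238 232 225 214 177 124  79  57]
 [129 183 213 219 210 202 220 235 240 239 236 230 224 218 191 143  88  61]
 [110 167 206 218 213 196 197 216 225 230 228 225 223 220 203 161 107  67]
 [ 92 150 195 217 217 200 182 184 197 211 221 224 224 223 212 177 125  76]
 [ 73 131 183 215 221 213 197 190 195 208 220 223 223 223 217 192 141  90]
 [ 58 108 170 208 223 222 218 214 216 219 222 223 225 225 221 205 161 105]
 [ 46  90 150 198 219 223 224 222 222 222 222 222 224 223 219 206 169 115]
 [ 39  73 131 184 215 222 222 222 221 221 220 220 218 212 203 183 151 105]]
[[128 149 169 178 196 202 203 204 205 204 205 206 208 207 206 202]
 [157 196 207 208 211 212 212 208 210 208 207 208 209 208
[... 1126 characters left out ...]
) (array([270.14362981, 177.69741587]), np.float64(6.5), array([2.75 , 2.875]), np.float32(184.53152))
bore [0.46927979 0.1880012  0.082     ] [0.46908135 0.18772178 0.082     ] (array([0.46913965, 0.18788343, 0.08173726]), [np.float64(0.00013645982731391224), np.float64(0.00013645982731385207)])
eye (array([367.47490876, 300.50547445]), np.float64(8.5625), array([3.375, 3.125]), np.float32(149.41382)) (array([259.21333922, 128.21665194]), np.float64(8.84375), array([7.  , 2.25]), np.float32(154.14912))
eye [0.65402732 0.23392168 0.064     ] [0.66777781 0.23207576 0.064     ] (array([0.66129253, 0.23084832, 0.08225385]), [np.float64(0.0010026375422487184), np.float64(0.0010026375422487366)])
```

```bash
python3 - <<'E'
from h import *
S=cap('scene');T=cap('top')
gs=S['frame'].min(2);gt=T['frame'].min(2)
a,b=blob(gs,182.7,200.2,5,thr=217),blob(gt,420.4,194.6,5,thr=229)
print(a,b)
a,b=a[0],b[0];print('pin',onz(S,*a,.107),onz(T,*b,.107),tri([ray(S,*a),ray(T,*b)]))
for nm,C,g,seeds in(('top',T,gt,[(349.5,137.7),(351,160)]),('scene',S,gs,[(253,235),(253,259.5)])):
    for s in seeds:
        k=6;w=22;x0,y0=int(s[0])-w,int(s[1])-w
        p=cv2.resize(g[y0:y0+2*w,x0:x0+2*w].astype(np.float32),None,fx=k,fy=k,interpolation=cv2.INTER_CUBIC)
        m=(p>(190 if nm=='top' else 205)).astype(np.uint8);m=cv2.morphologyEx(m,cv2.MORPH_OPEN,np.ones((9,9)))
        n,l,st,ce=cv2.connectedComponentsWithStats(m);i=l[int((s[1]-y0)*k),int((s[0]-x0)*k)]
        pts=np.argwhere(l==i)[:,::-1].astype(np.float32)
        q=(cv2.boxPoints(cv2.minAreaRect(pts))+.5)/k-.5+[x0,y0]
        print(nm,s,i,np.round([onz(C,*c,.151)[:2] for c in q],4).tolist())
# rack outline
p=T['frame'].astype(int);m=((p.max(2)-p.min(2)<40)&(p.min(2)>150)).astype(np.uint8)
n,l,st,ce=cv2.connectedComponentsWithStats(m[140:225,385:440]);i=l[50,25]
q=cv2.boxPoints(cv2.minAreaRect(np.argwhere(l==i)[:,::-1].astype(np.float32)))+[385,140]
print('rack',np.round([onz(T,*c,.095)[:2] for c in q],3).tolist())
E
```

```text
(array([182.53649278, 199.72974293]), np.float64(25.984375), array([6.375, 5.   ]), 217) (array([420.61152447, 194.3859127 ]), np.float64(23.625), array([5.375, 5.375]), 229)
pin [ 0.39287545 -0.36261876  0.107     ] [ 0.3952042  -0.36271615  0.107     ] (array([ 0.39465988, -0.36167418,  0.1097107 ]), [np.float64(0.000258575790790481), np.float64(0.00025857579079055336)])
top (349.5, 137.7) 7 [[0.6136, -0.0484], [0.6199, -0.1531], [0.5832, -0.154], [0.5771, -0.0498]]
top (351, 160) 2 [[0.5329, -0.0427], [0.5406, -0.1582], [0.5031, -0.1595], [0.4955, -0.0446]]
scene (253, 235) 2 [[0.5376, -0.154], [0.5058, -0.1599], [0.4985, -0.0575], [0.5304, -0.0532]]
scene (253, 259.5) 3 [[0.6167, -0.1495], [0.5857, -0.1551], [0.5793, -0.0524], [0.6104, -0.0484]]
rack [[0.607, -0.244], [0.605, -0.449], [0.287, -0.427], [0.29, -0.23]]
```

Request:
drive_tool(increments="0 0 -2.5 -7.75;0 0 -2.5 -7.75;0 0 -2.5 -7.75;0 0 -2.5 -7.75;-1.4 -4.2 0 0;-1.4 -4.2 0 0;-1.4 -4.2 0 0;-1.4 -4.2 0 0;-1.4 -4.2 0 0;-1.4 -4.2 0 0", claw=0.5)

```text
clock: 1.3
tool_pos: [0.2815, 0.2916, 0.3314]
eef_rot: [[-0.956, -0.293, 0.0], [-0.293, 0.956, 0.0], [-0.001, 0.0, -1.0]]
wrist_force: [1.2, 0.5, -0.6]
opening: 0.501
finger_force: 0.0
```

Request:
drive_tool(increments="0.6 -4.7 0 0;0.6 -4.7 0 0;0.6 -4.7 0 0;0.6 -4.7 0 0;0.6 -4.7 0 0;0.6 -4.7 0 0;0.6 -4.7 0 0;0.6 -4.7 0 0;0.6 -4.7 0 0;0.6 -4.7 0 0")

```text
clock: 2.3
tool_pos: [0.3609, -0.176, 0.3315]
eef_rot: [[-0.956, -0.292, 0.001], [-0.292, 0.956, -0.0], [-0.001, -0.0, -1.0]]
wrist_force: [1.8, 0.3, 0.6]
opening: 0.502
finger_force: 0.0
```

```bash
cat >> h.py <<'E'
def go(p):
    s=status.get_state();R=s['eef_rot'];d=R.T@(np.array(p)-s['tool_pos'])*100
    print('pos',s['tool_pos'].round(4),'yaw_y',np.degrees(np.arctan2(R[1,1],R[0,1])).round(2),'q',s['qpos'].round(2),'go cm',d.round(2))
E
python3 -c "
from h import *
go([.3943,-.3625,.20])"
```

```text
pos [ 0.3609 -0.176   0.3315] yaw_y 106.99 q [-0.45  0.02 -0.17  1.38  0.   -0.75] go cm [  2.27 -18.81  13.16]
```

Request:
drive_tool(increments="0.5 -4.7 0 0;0.6 -4.7 0 0;0.6 -4.7 0 0;0.57 -4.71 0 0;0 0 3.3 0;0 0 3.3 0;0 0 3.3 0;0 0 3.2 0;0 0 0 0;0 0 0 0")

```text
clock: 3.3
tool_pos: [0.3943, -0.3601, 0.2005]
eef_rot: [[-0.956, -0.293, -0.001], [-0.293, 0.956, 0.001], [0.001, 0.001, -1.0]]
wrist_force: [-0.4, 0.0, -0.0]
opening: 0.496
finger_force: 0.0
```

```bash
python3 - <<'E'
from h import *
go([.3943,-.3625,.13])
S=cap('scene','s1.png');T=cap('top','t1.png')
f=lambda i,x,y,w,h,k:cv2.resize(cv2.imread('pics/'+i)[y:y+h,x:x+w],None,fx=k,fy=k,interpolation=cv2.INTER_CUBIC)
cv2.imwrite('pics/z2.png',np.hstack([f('s1.png',145,150,80,100,5),f('t1.png',380,150,80,100,5)]))
p=status.get_state()['tool_pos'];print(proj(S,p),proj(T,p),proj(S,[.3943,-.3625,.107]))
E
```

```text
pos [ 0.3943 -0.3601  0.2005] yaw_y 107.03 q [-0.74  0.29 -0.18  1.1   0.   -1.04] go cm [ 0.07 -0.23  7.05]
(np.float64(174.33606690525284), np.float64(182.1335133221853)) (np.float64(427.82622987792365), np.float64(189.28297802794143)) (np.float64(182.4490679891527), np.float64(200.09812334656195))
```

View pics/z2.png

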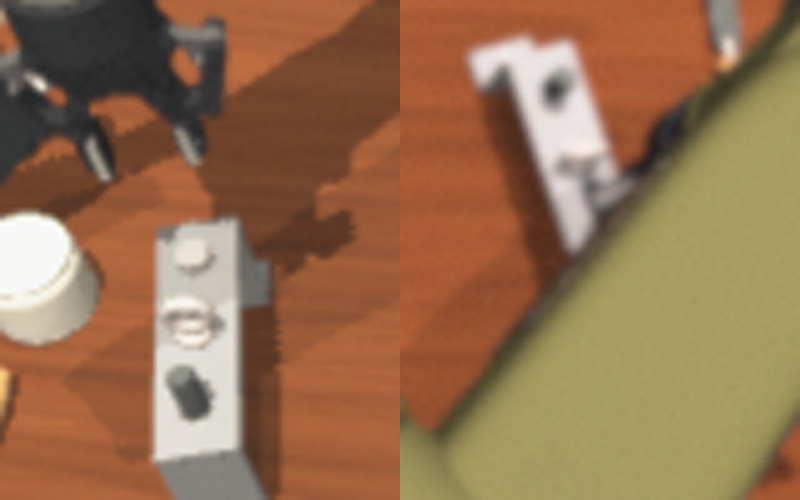

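The scene view shows both fingertips ((166,186) and (184,182)) either side of the projected TCP, with the pin head at (183,200). This is consistent, so I'll descend.

Request:
drive_tool(increments="0.07 -0.23 1.5 0;0 0 1.5 0;0 0 1.5 0;0 0 1.5 0;0 0 1.3 0;0 0 1 0;0 0 1 0;0 0 0.9 0;0 0 0 0;0 0 0 0")

```text
clock: 4.4
tool_pos: [0.3946, -0.3628, 0.0984]
eef_rot: [[-0.956, -0.293, -0.0], [-0.293, 0.956, 0.0], [0.0, 0.0, -1.0]]
wrist_force: [-0.3, -0.6, 0.6]
opening: 0.5
finger_force: 0.0
```

Request:
drive_tool(increments="0 0 0 0;0 0 0 0;0 0 0 0;0 0 0 0;0 0 0 0;0 0 0 0;0 0 0 0;0 0 0 0;0 0 0 0;0 0 0 0", claw=0.1)

```text
clock: 5.4
tool_pos: [0.3948, -0.3627, 0.0991]
eef_rot: [[-0.956, -0.293, 0.001], [-0.293, 0.956, -0.0], [-0.001, -0.001, -1.0]]
wrist_force: [-1.1, 1.9, 6.1]
opening: 0.217
finger_force: 58.6
```

Request:
drive_tool(increments="0 0 -0.5 0;0 0 -1 0;0 0 -2 0;0 0 -2.5 0;0 0 -2.5 0;0 0 -2.5 0;0 0 -2.5 0;0 0 -2.5 0;0 0 -2 0;0 0 -1 0")

```text
clock: 6.4
tool_pos: [0.3951, -0.3634, 0.2909]
eef_rot: [[-0.956, -0.293, 0.003], [-0.293, 0.956, -0.003], [-0.002, -0.003, -1.0]]
wrist_force: [0.2, 0.4, -0.5]
opening: 0.218
finger_force: 58.7
```

```bash
python3 - <<'E'
from h import *
go([.4691,.1879,.19])
S=cap('scene','s2.png')
p=status.get_state()['tool_pos'];u,v=proj(S,p);print(u,v,proj(S,p-[0,0,.076]),status.get_state()['wrist_force'])
x,y=int(u)-50,int(v)-50
cv2.imwrite('pics/z3.png',cv2.resize(cv2.imread('pics/s2.png')[y:y+120,max(x,0):x+100],None,fx=5,fy=5,interpolation=cv2.INTER_CUBIC));print(x,y)
E
```

```text
pos [ 0.3951 -0.3634  0.2909] yaw_y 107.03 q [-0.74  0.26  0.02  1.32 -0.   -1.04] go cm [-23.2   50.59   9.96]
164.6076461896223 162.5322880207702 (np.float64(172.3165427256609), np.float64(179.30291563007364)) [ 0.07089595 -0.29168812  0.57819891]
114 112
```

View pics/z3.png

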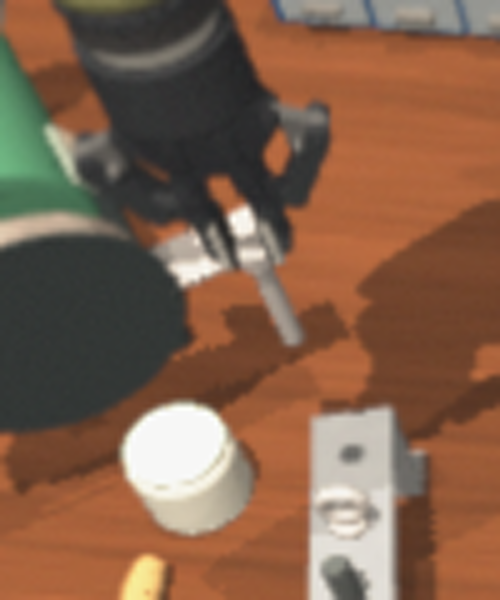

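The pin is held upright with its tip at about (173,180), as predicted. Moving to the bore.

Request:
drive_tool(increments="-1 2.2 -1 0;-1.9 4.2 -0.5 0;-1.9 4.2 0 0;-1.9 4.2 0 0;-1.9 4.2 0 0;-1.9 4.2 0 0;-1.9 4.2 0 0;-1.9 4.2 0 0;-1.9 4.2 0 0;-1.9 4.2 0 0")

```text
clock: 7.45
tool_pos: [0.4499, 0.0745, 0.3026]
eef_rot: [[-0.956, -0.293, -0.001], [-0.293, 0.956, -0.0], [0.001, -0.0, -1.0]]
wrist_force: [0.7, -0.3, -0.6]
opening: 0.218
finger_force: 58.9
```

Request:
drive_tool(increments="-1.9 4.2 0 0;-1.9 4.2 0 0;-1 2.2 0 0;0 0 2 0;0 0 3 0;0 0 3 0;0 0 2 0;0 0 0 0;0 0 0 0;0 0 0 0")

```text
clock: 8.45
tool_pos: [0.4661, 0.1884, 0.2044]
eef_rot: [[-0.956, -0.293, 0.002], [-0.293, 0.956, 0.001], [-0.002, 0.0, -1.0]]
wrist_force: [0.7, 0.6, 0.0]
opening: 0.216
finger_force: 59.0
```

```bash
python3 - <<'E'
from h import *
go([.4691,.1879,.172])
E
```

```text
pos [0.4661 0.1884 0.2044] yaw_y 107.03 q [ 0.38  0.23 -0.25  1.09 -0.    0.09] go cm [-0.26 -0.14  3.24]
```

Request:
drive_tool(increments="-0.26 -0.14 0.5 0;0 0 1 0;0 0 1 0;0 0 0.7 0;0 0 0 0;0 0 0 0;0 0 0 0;0 0 0 0;0 0 0 0;0 0 0 0")

```text
clock: 9.45
tool_pos: [0.4683, 0.1876, 0.1715]
eef_rot: [[-0.956, -0.293, 0.0], [-0.293, 0.956, 0.0], [-0.0, 0.0, -1.0]]
wrist_force: [0.5, 0.3, -0.5]
opening: 0.208
finger_force: 59.0
```

```bash
python3 - <<'E'
from h import *
go([.4691,.1879,.172])
S=cap('scene','s3.png')
p=status.get_state()['tool_pos'];print(proj(S,p-[0,0,.078]),proj(S,[.4691,.1879,.082]))
cv2.imwrite('pics/z4.png',cv2.resize(cv2.imread('pics/s3.png')[200:260,330:390],None,fx=10,fy=10,interpolation=cv2.INTER_CUBIC))
E
```

```text
pos [0.4683 0.1876 0.1715] yaw_y 107.03 q [ 0.38  0.26 -0.3   1.01  0.    0.08] go cm [-0.08  0.   -0.05]
(np.float64(354.3474365519759), np.float64(237.0967765614888)) (np.float64(354.0913833419156), np.float64(239.19238900847012))
```

View pics/z4.png

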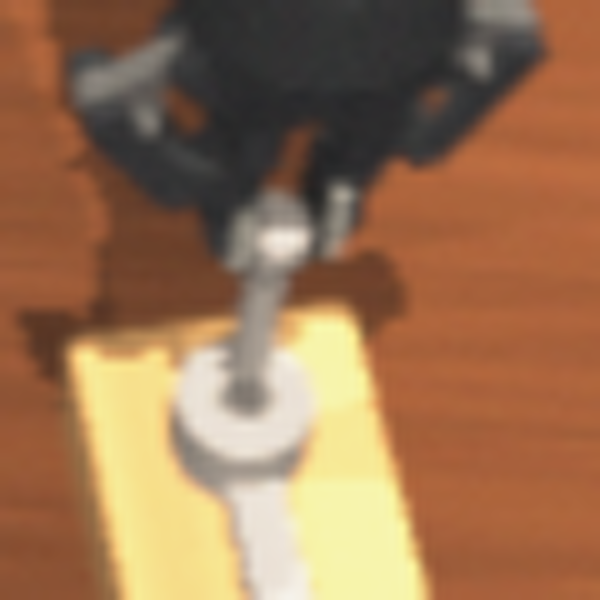

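```bash
python3 - <<'E'
from h import *
S=cap('scene');T=cap('top','t3.png')
p=status.get_state()['tool_pos']
for dz in(.008,-.004,-.02,-.04,-.06,-.078):
    print(dz,((np.array(proj(S,p+[0,0,dz]))-[330,200]+.5)*10).round(0), np.round(proj(T,p+[0,0,dz]),1))
b=np.array([.4691,.1879,.082])
print((np.array([proj(S,b+d) for d in ([0,0,0],[.01,0,0],[0,.01,0])])-[330,200]+.5)*10)
x=[int(v) for v in proj(T,p)]
a=cv2.resize(cv2.imread('pics/s3.png')[212:247,340:375],None,fx=16,fy=16,interpolation=cv2.INTER_CUBIC)
a=np.clip((a.astype(float)-20)*1.2,0,255).astype(np.uint8)
cv2.imwrite('pics/z5.png',a)
E
```

```text
0.008 [276. 227.] [267.6 171.8]
-0.004 [272. 249.] [267.9 172.6]
-0.02 [267. 277.] [268.4 173.6]
-0.04 [260. 312.] [268.9 174.9]
-0.06 [254. 346.] [269.4 176.1]
-0.078 [248. 376.] [269.9 177.2]
[[245.91383342 396.92389008]
 [244.76063903 425.4353815 ]
 [278.55744895 399.72608485]]
```

View pics/z5.png

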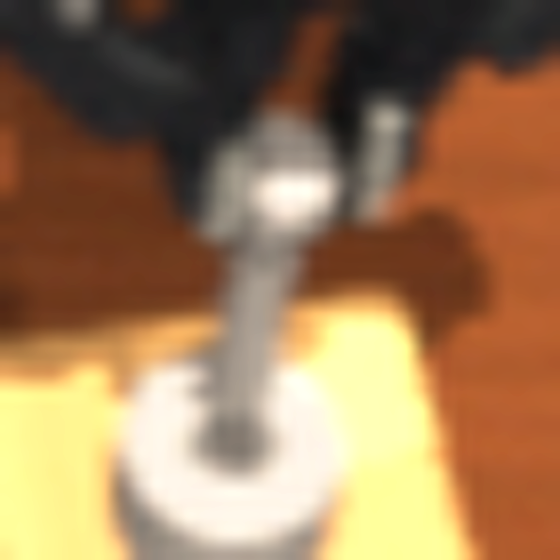

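The close view shows the shank upright, its tip at about (249,388) in the 10x crop, over the bore mouth at (246,397). It's within about 1 mm, so I'll descend gently.

Request:
drive_tool(increments="-0.08 0 0.2 0;0 0 0.2 0;0 0 0.2 0;0 0 0.2 0;0 0 0.2 0;0 0 0.2 0;0 0 0.2 0;0 0 0.1 0;0 0 0 0;0 0 0 0")

```text
clock: 10.6
tool_pos: [0.469, 0.1878, 0.1563]
eef_rot: [[-0.956, -0.293, 0.0], [-0.293, 0.956, 0.0], [-0.0, -0.0, -1.0]]
wrist_force: [-0.5, 0.1, -0.9]
opening: 0.221
finger_force: 59.0
```

Request:
drive_tool(increments="0 0 0.1 0;0 0 0.1 0;0 0 0.1 0;0 0 0.1 0;0 0 0.1 0;0 0 0.1 0;0 0 0.1 0;0 0 0.1 0;0 0 0 0;0 0 0 0")

```text
clock: 11.6
tool_pos: [0.4689, 0.1878, 0.1483]
eef_rot: [[-0.956, -0.293, -0.0], [-0.293, 0.956, -0.0], [0.0, -0.0, -1.0]]
wrist_force: [0.2, 0.5, -1.1]
opening: 0.21
finger_force: 59.0
```

Request:
drive_tool(increments="0 0 0.3 0;0 0 0.3 0;0 0 0.3 0;0 0 0.3 0;0 0 0.3 0;0 0 0.3 0;0 0 0.3 0;0 0 0.3 0;0 0 0.3 0;0 0 0.3 0")

```text
clock: 12.6
tool_pos: [0.469, 0.1878, 0.1181]
eef_rot: [[-0.956, -0.293, 0.0], [-0.293, 0.956, 0.0], [-0.0, 0.0, -1.0]]
wrist_force: [-0.2, -0.4, -1.6]
opening: 0.218
finger_force: 59.0
```

Request:
drive_tool(increments="0 0 0.3 0;0 0 0.3 0;0 0 0.3 0;0 0 0.3 0;0 0 0.3 0;0 0 0.3 0;0 0 0.3 0;0 0 0.3 0;0 0 0.2 0;0 0 0.1 0")

```text
clock: 13.6
tool_pos: [0.4688, 0.1877, 0.0911]
eef_rot: [[-0.956, -0.293, -0.0], [-0.293, 0.956, -0.0], [0.0, -0.0, -1.0]]
wrist_force: [0.9, -0.7, -0.1]
opening: 0.214
finger_force: 59.0
```

Request:
drive_tool(increments="0 0 0.1 0;0 0 0.1 0;0 0 0.1 0;0 0 0 0;0 0 0 0;0 0 0 0;0 0 0 0;0 0 0 0;0 0 0 0;0 0 0 0")

```text
clock: 14.6
tool_pos: [0.469, 0.1878, 0.0883]
eef_rot: [[-0.956, -0.293, 0.0], [-0.293, 0.956, 0.0], [-0.0, 0.0, -1.0]]
wrist_force: [0.5, 0.2, -1.3]
opening: 0.219
finger_force: 59.0
```

Request:
drive_tool(increments="0 0 0 0;0 0 0 0;0 0 0 0;0 0 0 0;0 0 0 0;0 0 -1 0;0 0 -1 0;0 0 -1 0;0 0 -1 0;0 0 -1 0", claw=0.5)

```text
clock: 15.6
tool_pos: [0.4692, 0.1879, 0.1396]
eef_rot: [[-0.956, -0.293, 0.001], [-0.293, 0.956, 0.0], [-0.001, 0.0, -1.0]]
wrist_force: [-0.3, -0.0, -0.3]
opening: 0.499
finger_force: 0.0
```

```bash
python3 - <<'E'
from h import *
a=np.radians(13.97)
go([.4691+.052*np.cos(a),.1879+.052*np.sin(a),.14])
S=cap('scene','s4.png')
for z in(.094,.099): print((np.array(proj(S,[.4691,.1879,z]))-[330,205]+.5)*8)
cv2.imwrite('pics/z6.png',cv2.resize(cv2.imread('pics/s4.png')[205:275,330:400],None,fx=8,fy=8,interpolation=cv2.INTER_CUBIC))
E
```

```text
pos [0.4692 0.1879 0.1396] yaw_y 107.03 q [ 0.38  0.28 -0.35  0.93  0.    0.08] go cm [-5.18 -0.27 -0.04]
[199.64724887 261.98346952]
[200.87643666 255.42739138]
```

View pics/z6.png

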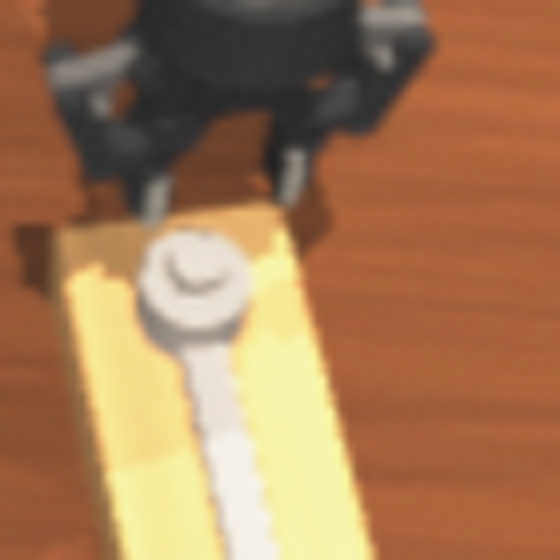

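The head sits on the hub at (197,260), against a predicted (200,262), and the fingers are clear. Next I'll grasp the arm at the balance point.

Request:
drive_tool(increments="0 0 0 3;-2.6 0 0 0;-2.6 0 0 0;0 0 1.4 0;0 0 1.4 0;0 0 1.4 0;0 0 1.4 0;0 0 1.2 0;0 0 0 0;0 0 0 0")

```text
clock: 16.65
tool_pos: [0.5193, 0.2004, 0.0704]
eef_rot: [[-0.97, -0.242, -0.0], [-0.242, 0.97, -0.0], [0.0, -0.0, -1.0]]
wrist_force: [0.3, -0.9, 0.3]
opening: 0.5
finger_force: 0.0
```

```bash
python3 - <<'E'
from h import *
a=np.radians(13.97)
go([.4691+.052*np.cos(a),.1879+.052*np.sin(a),.0535])
E
```

```text
pos [0.5193 0.2004 0.0704] yaw_y 104.03 q [ 0.37  0.43 -0.33  0.81 -0.    0.12] go cm [-0.02  0.    1.69]
```

Request:
drive_tool(increments="0 0 0.4 0;0 0 0.4 0;0 0 0.4 0;0 0 0.3 0;0 0 0.2 0;0 0 0 0;0 0 0 0;0 0 0 0;0 0 0 0;0 0 0 0")

```text
clock: 17.65
tool_pos: [0.5195, 0.2005, 0.0534]
eef_rot: [[-0.97, -0.242, 0.0], [-0.242, 0.97, 0.0], [-0.0, 0.0, -1.0]]
wrist_force: [-0.0, 0.7, -0.2]
opening: 0.503
finger_force: 0.0
```

Request:
drive_tool(increments="0 0 0 0;0 0 0 0;0 0 0 0;0 0 0 0;0 0 0 0;0 0 0 0;0 0 0 0;0 0 0 0;0 0 0 0;0 0 0 0", claw=0)

```text
clock: 18.65
tool_pos: [0.5195, 0.2004, 0.0536]
eef_rot: [[-0.97, -0.242, 0.0], [-0.242, 0.97, 0.0], [-0.0, -0.0, -1.0]]
wrist_force: [-1.0, -1.0, 4.3]
opening: 0.188
finger_force: 59.5
```

Request:
drive_tool(increments="0 0 -0.5 0;0 0 -1 0;0 0 -1.5 0;0 0 -2 0;0 0 -2.5 0;0 0 -3 0;0 0 -3 0;0 0 -3 0;0 0 -2 0;0 0 -1 0")

```text
clock: 19.65
tool_pos: [0.5198, 0.2006, 0.2501]
eef_rot: [[-0.97, -0.242, 0.002], [-0.242, 0.97, 0.001], [-0.002, 0.0, -1.0]]
wrist_force: [0.9, -0.6, -7.4]
opening: 0.191
finger_force: 59.2
```

```bash
python3 - <<'E'
from h import *
a=np.radians(13.97)
go([.558+.052*np.cos(a),-.103+.052*np.sin(a),.25])
S=cap('scene','s5.png')
p=status.get_state()['tool_pos'];b=p-[.0504,.0126,.0036]
for q in (b+[0,0,.044],b-[0,0,.042],b+[.19*np.cos(a),.19*np.sin(a),.014]): print((np.array(proj(S,q))-[310,165]+.5)*5)
cv2.imwrite('pics/z7.png',cv2.resize(cv2.imread('pics/s5.png')[165:285,310:430],None,fx=5,fy=5,interpolation=cv2.INTER_CUBIC))
E
```

```text
pos [0.5198 0.2006 0.2501] yaw_y 104.03 q [ 0.37  0.31 -0.02  1.24  0.    0.12] go cm [ -1.55 -30.38   0.  ]
[259.97945623 179.02445827]
[243.49271494 266.59267291]
[338.41991458 531.18608774]
```

View pics/z7.png

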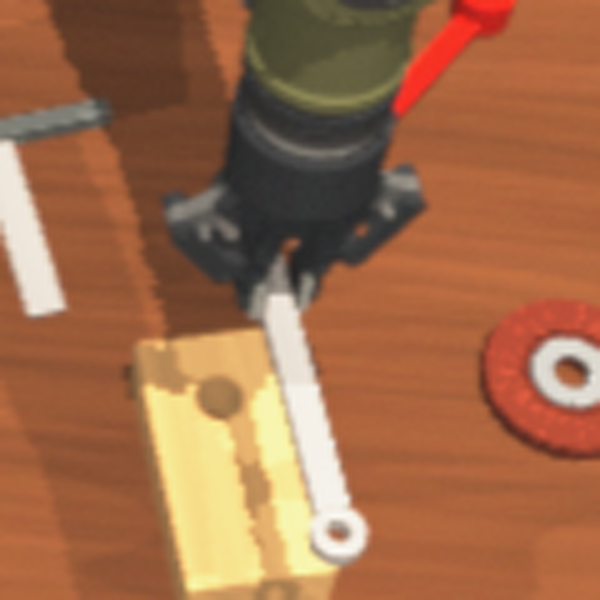

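The lever is lifted and level (eye at (338,532), as predicted), and the wrist load of 7.4 N matches lever plus pin. Moving over the vice.

Request:
drive_tool(increments="-0.1 -1.5 0 0;-0.2 -3 0 0;-0.2 -4 0 0;-0.2 -4.4 0 0;-0.2 -4.5 0 0;-0.2 -4.5 0 0;-0.2 -4 0 0;-0.15 -3 0 0;-0.1 -1.5 0 0;0 0 0 0")

```text
clock: 20.7
tool_pos: [0.6076, -0.0934, 0.2461]
eef_rot: [[-0.971, -0.239, -0.003], [-0.239, 0.971, -0.0], [0.003, 0.0, -1.0]]
wrist_force: [-0.9, 0.5, -6.8]
opening: 0.186
finger_force: 59.6
```

Request:
drive_tool(increments="0 0 0.5 0;0 0 1 0;0 0 1 0;0 0 1 0;0 0 0.5 0;0 0 0 0;0 0 0 0;0 0 0 0;0 0 0 0;0 0 0 0")

```text
clock: 21.7
tool_pos: [0.6084, -0.0909, 0.2088]
eef_rot: [[-0.97, -0.242, 0.001], [-0.242, 0.97, -0.0], [-0.001, -0.0, -1.0]]
wrist_force: [-0.2, 0.3, -7.8]
opening: 0.187
finger_force: 59.5
```

```bash
python3 - <<'E'
from h import *
a=np.radians(13.97)
go([.558+.052*np.cos(a),-.103+.052*np.sin(a),.172])
S=cap('scene','s6.png');T=cap('top','t6.png')
p=status.get_state()['tool_pos'];b=p-[.0504,.0126,.0036]
for q in (b+[0,0,.044],b-[0,0,.042],b+[.19*np.cos(a),.19*np.sin(a),.014]): print((np.array(proj(S,q))-[200,190]+.5)*5)
f=lambda i,x,y,w,h,k:cv2.resize(cv2.imread('pics/'+i)[y:y+h,x:x+w],None,fx=k,fy=k,interpolation=cv2.INTER_CUBIC)
cv2.imwrite('pics/z8.png',np.hstack([f('s6.png',200,190,90,110,5),f('t6.png',315,100,70,110,5)]))
E
```

```text
pos [ 0.6084 -0.0909  0.2088] yaw_y 104.03 q [-0.15  0.42  0.05  1.19  0.   -0.39] go cm [-0.01  0.04  3.68]
[242.69571195 191.63911588]
[261.91125224 270.69687839]
[273.43203576 556.16821881]
```

View pics/z8.png

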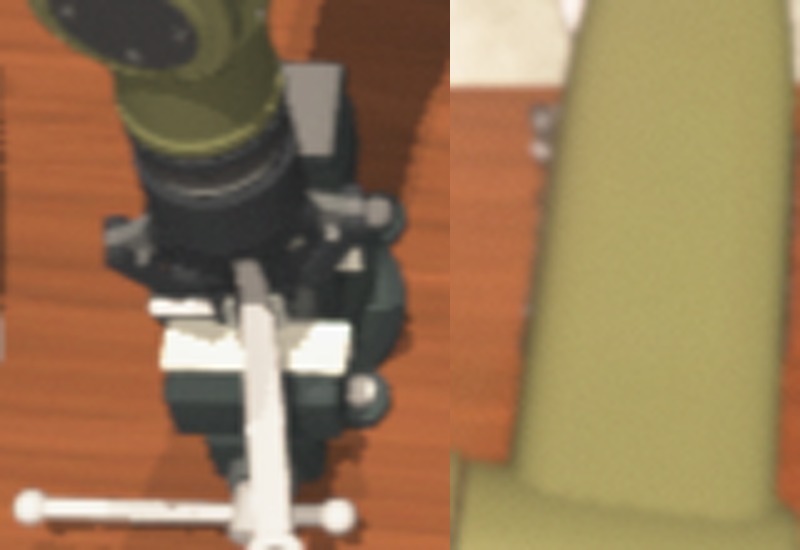

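The lever hangs across the vice, over mid-jaw and as projected (moving jaw top at ≈(255,345) in the crop, eye ≈(273,550)). I'll lower it to its final height.

Request:
drive_tool(increments="0 0 0.4 0;0 0 0.5 0;0 0 0.6 0;0 0 0.6 0;0 0 0.6 0;0 0 0.5 0;0 0 0.3 0;0 0 0.2 0;0 0 0 0;0 0 0 0")

```text
clock: 22.8
tool_pos: [0.6083, -0.0908, 0.1715]
eef_rot: [[-0.97, -0.242, 0.0], [-0.242, 0.97, -0.0], [-0.0, -0.0, -1.0]]
wrist_force: [-0.4, 0.5, -7.5]
opening: 0.188
finger_force: 59.5
```

Request:
drive_tool(increments="0 0 0 0;0 0 0 0;0 0 0 0;0 0 0 0;0 0 0 0;0 0 0 0;0 0 0 0;0 0 0 0;0 0 0 0;0 0 0 0")

```text
clock: 23.8
tool_pos: [0.6081, -0.0908, 0.1713]
eef_rot: [[-0.97, -0.242, -0.0], [-0.242, 0.97, 0.0], [0.0, 0.0, -1.0]]
wrist_force: [0.3, 0.2, -7.2]
opening: 0.187
finger_force: 59.5
```

```bash
python3 - <<'E'
from h import *
a=np.radians(13.97)
go([.558+.052*np.cos(a),-.103+.052*np.sin(a),.172])
s=status.get_state();print(s['wrist_force'],s['moment'],s['finger_force'])
S=cap('scene','s7.png')
p=s['tool_pos'];b=p-[.0504,.0126,.0036]
e=b+[.19*np.cos(a),.19*np.sin(a),.014];u=proj(S,e);print(u,blob(S['frame'].min(2),*u,4,dark=True))
E
```

```text
pos [ 0.6081 -0.0908  0.1713] yaw_y 104.03 q [-0.15  0.44 -0.02  1.11  0.   -0.39] go cm [-0.04  0.02 -0.07]
[ 0.31730953  0.15452289 -7.22437622] [-0.00743965 -0.02545063  0.04011049] 59.541746377944946
(np.float64(255.89211423942848), np.float64(306.15360526212135)) (array([256.19021346, 306.57335384]), np.float64(10.796875), array([4. , 3.5]), np.float32(147.25502))
```

The eye is within half a pixel of where it should be, so the lever is level. The load is exactly its weight, so nothing is touching the vice. Handing in.

```bash
python3 -c "
from bench import close_job
print(close_job())"
```

```text
the job is handed in; nothing more can be done
None
```

The job is handed in, verdict not shown: the pin is in the hub and the lever is held level over the vice by its balance point. By calculation the pin tip hangs about 24 mm below the jaw tops, mid-gap; the arm hid it from both cameras, but the wrist force equalled the lever and pin's weight, so nothing was touching the vice.

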